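# Shut and latch the petri dish side of a specimen chamber

### The arm

A 6-joint arm with a two-finger parallel gripper is mounted at the origin on the work surface. World frame = base frame: x ahead of the robot, y to its left, z up, the work surface at z = 0. Lengths are in m, angles in rad, forces in N, time in s.
With the tool pointing down it reaches from about 0.225 to 0.875 m from the base axis. Payload 3.4 kg.
Tool frame: the origin (TCP) lies between the finger pads; the fingertips stand 14 mm ahead of it and the grasp point (between the pads) lies 5 mm behind it; z points along the fingers, y is the direction in which the jaws open and shut (so a half turn about z gives the same grasp; the last joint's range is limited). The gripper opens to 85 mm and grips with 20 to 120 N. Pads are 22 mm wide; open, the fingers measure 114 mm over their backs; the gripper's body (76 mm by 85 mm) begins 54 mm behind the grasp point. The pads swing forward as they close: fully open they stand 13 mm farther back than shut.
Start: joints at [-1.419, 0.276, 1.505, -0, 1.361, -0.121], TCP at [0.155, -0.554, 0.218] pointing down, gripper open.
Joint ranges: [-2.89, 2.89], [-0.75, 2.08], [0.22, 2.7], [-1.18, 4.32], [0.11, 2.71], [-2.7, 2.7]. Speed limits (rad/s): [2.57, 2.57, 3.14, 3.14, 3.14, 3.14].

### API

Orientations are given as a unit quaternion [w, x, y, z].
In Python, from rig import manip, get_image, job gives the robot as it stands. The module is installed in compiled form; this text tells all that it offers.
- The arm moves only by the tool step_arm, never from a script. Its argument "moves" is one flat list of numbers, 5 for each row, row after row: the shift along the tool's x, y, z as a fraction of full scale, then the turn about the tool's z as a fraction of full scale, then the gripper's target within -1 to 1 (shut at 1, half-way at 0, fully open at -1). In form: [dx, dy, dz, twist, hand, dx, dy, dz, twist, hand, ...]. A call has 1 to 5 rows; each row is the pose to reach, as a shift and turn from the pose commanded when the call began, along the tool's axes at that moment, turning the shorter way round; what a row does not reach only later rows make up. Full scale, the value 1, is 500 mm for a shift and pi rad for a turn. A row lasts 1/10 s, in which the tool goes at most 50 mm and 8.59 degrees, less where a joint would pass 70% of its speed; a pose out of reach is approached as far as the arm can. A call with a number of a shift or a turn outside -1 to 1 is refused whole. A call with a gripper value outside its range is refused whole. The fingers move at their own pace and stop on an object; "force" is the grip in N (left out, the last holds). Time passes only in rows, so rows that repeat a pose let the fingers close. It gives the time, the measured TCP pose, the force and the opening at its end, in the units of the state.
- manip.get_state(): the state, without advancing time (a new reading comes with each control period).
- get_image(name): name is "side" or "top" or "wrist"; returns a dict with "frame" (384x512x3 uint8, blue, green, red), "fx", "fy", "cx", "cy" (pixels), "rvec" (rotation vector, rad) and "tvec" (3), from world to camera coordinates, as OpenCV has them; the wrist camera has in their place "T_tool_cam" (4x4, takes a point from camera to tool coordinates, whose origin is the TCP and whose axes are the flange's). Camera axes: x right, y down, z forward; pixel columns grow to the right and rows downward; lengths in m; the calibration is good to about 2 mm. A picture is of the moment at which its call begins: read the wrist's pose just before it. There is no depth.
- job.sign_off(): hands the job in, once; it reports no verdict.
The state is a dict: "clock": time; "qpos": joint angles; "qd": joint speeds; "effort": joint torques, N m; "position": TCP position; "ee_rot": TCP orientation; "contact_force": force on the tool from outside, world axes, zero at the start; "moment": the same for the moment, N m; "width": finger opening in m.
Only numpy, scipy, OpenCV 4.12 (cv2) and the standard library are available. Lean on these libraries where they do the work, as an engineer would, in place of code of your own. Each camera call takes 0.05 s, during which the arm holds its last target. There are 200 camera calls.

### The job

Push the sliding cover fully shut over the compartment that holds the stack of petri dishes, and then push the latch round with a fingertip to that same side, all the way, so that it lies across in front of the closed cover's tab and bars it. Only push with the fingers from outside: do not pinch, lift or carry anything. Leave the other cover open as it is, and do not disturb the dishes, the vial rack, the bottle or the beaker.

Things in the scene. Friction and masses are not known exactly. Their poses are not given: they have to be found in the camera images.
- chamber: White box fixed to the bench, x 282 x y 330 mm, 70 mm high (side rails to 80, centre rail 18 mm wide to 78). Origin on the bench under the latch pivot; x away from the robot, y left, z up. Deck top z=70 at x -140..12; behind it (x 12..130) two open compartments, left y 10..153, right y -10..-153, floor z=12: one holds the dishes, the other the vial rack, either way round.
- cover_left (a joint): Cover of the left (+y) compartment, m: 0 fully shut (end stop), to 0.13 open. It opens along the chamber's -x, on to the front deck; pushed along +x it shuts. Aluminium plate 135 x 140 x 6 mm, top 77 mm above the bench, with an upright grey plastic tab near its front edge. About 2 N of friction; stays where left.
- cover_right (a joint): Sliding cover of the right (-y) compartment, the same as the left one.
- tab_left (a point): Centre of the left cover's upright tab, 90 mm above the bench. Tab: 10 mm thick (chamber x), 70 mm wide (chamber y), from z = 77 to 105 mm. When shut it stands at chamber x = 15, y = 83 mm. Axes parallel to the chamber's.
- tab_right (a point): Centre of the upright tab of the right cover, the same (when shut at chamber x = 15 mm, y = -83 mm).
- latch (a joint): Turn latch between the covers, rad. At 0 it points along the chamber's -x (to the robot); positive swings its free end to the left (+y), to the stop at 1.57 where it lies just in front of the shut left cover's tab; negative swings it right, to the stop at -1.57. Stays where left; takes 0.04 N m (about 1 N at the free end).
- latch_fin (a point): Point on the latch 45 mm from its pivot, half-way up (95 mm above the bench). The latch is a black upright fin 10 mm thick reaching 65 mm from the vertical pivot axis (through the chamber's origin), z = 83 to 107 mm; hub radius 11 mm at the pivot. The point's -x axis points from pivot to free end, z up.
- dishes: Stack of three clear petri dishes, 90 mm diameter, 45 mm high, standing in one of the two compartments; origin at the centre of its underside.
- vial_rack: Grey rack with six plugged vials, 70 x 100 x 95 mm high, standing in the other compartment and sticking out above it (top 107 mm above the bench); origin at the centre of its underside.
- bottle: Amber bottle standing on the bench to the left of the chamber, 60 mm diameter, 150 mm high; origin at the centre of its underside.
- beaker: Glass beaker with two rods in it on the bench to the right of the chamber, 64 mm diameter, 90 mm high (rods to 170 mm); origin at the centre of its underside.

How it is judged:
On the way, in this order (a step that is already met when the one before it is completed fails the run):
1. the cover over the dishes is fully shut (within 4 mm) while the latch still points roughly forward (within 0.9 rad) (((y of dishes in the frame of chamber above 0 m and value of joint cover_left below 0.004 m) or (y of dishes in the frame of chamber below 0 m and value of joint cover_right below 0.004 m)) and value of joint latch between -0.9 and 0.9 rad), for 0.2 s.
2. the latch is turned across to the dishes' side (past 1.35 rad) with that cover still shut (((y of dishes in the frame of chamber above 0 m and value of joint cover_left below 0.004 m) or (y of dishes in the frame of chamber below 0 m and value of joint cover_right below 0.004 m)) and ((y of dishes in the frame of chamber above 0 m and value of joint latch above 1.35 rad) or (y of dishes in the frame of chamber below 0 m and value of joint latch below -1.35 rad))), for 0.2 s.
At the end, for the whole second after the job is handed in: The cover over the petri dishes is shut to within 4 mm, the latch is turned past 1.35 rad to that side and at rest, the other cover is within 12 mm of where it was, dishes and rack are within 20 mm and bottle and beaker within 30 mm of where they stood, upright and at rest (all of step 2 and not ((y of dishes in the frame of chamber above 0 m and distance of tab_right from where it was at the start of the episode above 0.012 m) or (y of dishes in the frame of chamber below 0 m and distance of tab_left from where it was at the start of the episode above 0.012 m)) and velocity of joint latch between -0.05 and 0.05 rad/s and distance of each of dishes, vial_rack from where it was at the start of the episode below 0.02 m and angle between each of dishes, vial_rack, bottle, beaker's own z axis and vertical below 0.25 rad and linear speed of each of dishes, vial_rack, bottle, beaker below 0.02 m/s and distance of each of bottle, beaker from where it was at the start of the episode below 0.03 m); the robot touches nothing.
It fails at once if the other cover is moved by more than 12 mm ((y of dishes in the frame of chamber above 0 m and distance of tab_right from where it was at the start of the episode above 0.012 m) or (y of dishes in the frame of chamber below 0 m and distance of tab_left from where it was at the start of the episode above 0.012 m)).
It fails at once if the dishes are moved or lifted by more than 20 mm, or tipped (distance of dishes from where it was at the start of the episode above 0.02 m or angle between dishes's own z axis and vertical above 0.25 rad).
It fails at once if the vial rack is moved or lifted by more than 20 mm, or tipped (distance of vial_rack from where it was at the start of the episode above 0.02 m or angle between vial_rack's own z axis and vertical above 0.25 rad).
It fails at once if the bottle or the beaker is moved or lifted by more than 30 mm, or tipped ((distance of bottle from where it was at the start of the episode above 0.03 m or angle between bottle's own z axis and vertical above 0.25 rad) or (distance of beaker from where it was at the start of the episode above 0.03 m or angle between beaker's own z axis and vertical above 0.25 rad)).
It fails at once if a cover's tab or the latch is taken between the fingers instead of being pushed from outside ((contact force between the fingers and cover_left above 0.5 N and x of the grasp point in the frame of tab_left between -0.006 and 0.006 m and y of the grasp point in the frame of tab_left between -0.035 and 0.035 m and z of the grasp point in the frame of tab_left below 0.024 m) or (contact force between the fingers and cover_right above 0.5 N and x of the grasp point in the frame of tab_right between -0.006 and 0.006 m and y of the grasp point in the frame of tab_right between -0.035 and 0.035 m and z of the grasp point in the frame of tab_right below 0.024 m) or (contact force between the fingers and latch above 0.5 N and y of the grasp point in the frame of latch_fin between -0.006 and 0.006 m and x of the grasp point in the frame of latch_fin between -0.022 and 0.022 m and z of the grasp point in the frame of latch_fin below 0.024 m)).
It also fails if it takes over 45 s, if anything falls off the work surface, if the arm or the gripper's body presses on something with over 40 N, if the wrist force passes 120 N, or if a joint passes its speed limit or range.

## Working session

There is one attempt and no reset: what is moved stays moved. The work goes in short steps, Python scripts to look and compute and a tool call to move; the robot and the scene stay as the last step left them, time stands still between calls to the robot, and variables do not carry over. Pictures are saved under pics/ and viewed, about 8 in all and at most 12, crops included, and the job is handed in when it is done.

Besides the shell and the picture viewer there is one more tool, called in YAML: its name, and indented under it one key for each argument. step_arm: Moves the arm, as the interface text tells. Its arguments: {"type":"object","properties":{"moves":{"type":"array","items":{"type":"number","minimum":-1,"maximum":1}},"force":{"type":"number"}},"required":["moves"]}

```bash
mkdir -p pics
cat > h.py <<'E'
import numpy as np, cv2
from scipy.spatial.transform import Rotation as R
from rig import manip, get_image, job
def rot(q): return R.from_quat([q[1],q[2],q[3],q[0]])
def cam(name):
    s=manip.get_state(); d=get_image(name)
    K=np.array([[d['fx'],0,d['cx']],[0,d['fy'],d['cy']],[0,0,1]])
    if 'T_tool_cam' in d:
        T=np.eye(4);T[:3,:3]=rot(s['ee_rot']).as_matrix();T[:3,3]=s['position']
        M=np.linalg.inv(T@np.array(d['T_tool_cam']))
    else:
        M=np.eye(4);M[:3,:3]=cv2.Rodrigues(np.array(d['rvec'],float))[0];M[:3,3]=np.ravel(d['tvec'])
    return d['frame'],K,M
def ray(K,M,u,v,z):
    c=-M[:3,:3].T@M[:3,3]; r=M[:3,:3].T@np.linalg.inv(K)@[u,v,1]
    return c+r*(z-c[2])/r[2]
def proj(K,M,p):
    q=K@(M[:3,:3]@np.array(p)+M[:3,3]); return q[:2]/q[2]
def totool(s,dw): return rot(s['ee_rot']).inv().apply(dw)/0.5
E
python3 - <<'E'
from h import *
for n in('top','side'):
    f,K,M=cam(n); np.savez(f'pics/{n}0.npz',f=f,K=K,M=M); cv2.imwrite(f'pics/{n}0.png',f); print(n,-M[:3,:3].T@M[:3,3],K[0,0])
s=manip.get_state();print({k:np.round(v,3) for k,v in s.items()})
E
```

```text
top [0.52267586 0.03926314 1.08524212] 434.3567032943444
side [ 0.5102571  -0.64151543  0.76492024] 410.36863184909566
{'clock': np.float64(0.1), 'qpos': array([-1.419,  0.277,  1.506,  0.   ,  1.361, -0.121]), 'qd': array([-0.001, -0.004, -0.007, -0.   ,  0.   , -0.   ]), 'effort': array([ 3.0000e-03, -4.1770e+01, -2.4641e+01, -0.0000e+00,  6.0000e-03,
        0.0000e+00]), 'position': array([ 0.155, -0.553,  0.217]), 'ee_rot': array([-0.001,  0.991,  0.136, -0.   ]), 'contact_force': array([-0.629, -0.329, -0.323]), 'moment': array([-0.057,  0.012,  0.066]), 'width': np.float64(0.085)}
```

View pics/top0.png

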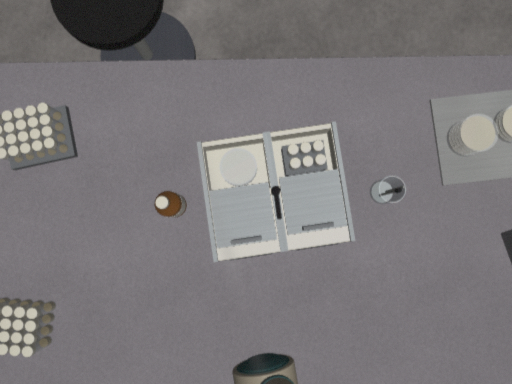

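View pics/side0.png

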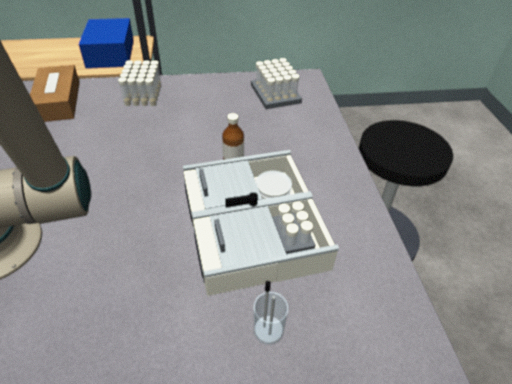

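The top view shows the dishes in the left (+y) compartment (238,168) and the rack on the right (305,157). The left tab is at about (246,240), the right tab at (318,227), and the latch runs from its hub at (276,190) to (278,218). Next I'll measure these.

Run:
```python
from h import *
d=np.load('pics/top0.npz');f,K,M=d['f'],d['K'],d['M']
g=f.max(2)
for nm,(x0,y0,x1,y1) in dict(latch=(268,180,288,222),tabL=(226,230,268,249),tabR=(298,219,338,236)).items():
    m=(g[y0:y1,x0:x1]<75).astype(np.uint8); n,l,st,c=cv2.connectedComponentsWithStats(m)
    i=1+st[1:,4].argmax(); v,u=np.where(l==i); p=np.c_[u+x0,v+y0].astype(np.float32)
    W=np.array([ray(K,M,*q,0.105)[:2] for q in p]); ctr=W.mean(0)
    r=cv2.minAreaRect((W*1000).astype(np.float32)); print(nm,len(p),p.min(0),p.max(0),'rect',np.round(r[0],1),np.round(r[1],1),round(r[2],1))
    e=np.linalg.svd(W-ctr)[2][0]; t=(W-ctr)@e; print('  axis',e,'yaw',np.degrees(np.arctan2(e[1],e[0])),'ends',ctr+e*t.min(),ctr+e*t.max(), 'mean',ctr)
big=cv2.resize(f[115:270,190:365],None,fx=4,fy=4,interpolation=cv2.INTER_CUBIC);cv2.imwrite('pics/crop0.png',big)
```

```text
latch 154 [272. 186.] [280. 218.] rect [574.6  -1. ] [72.7 16.3] 1.2
  axis [-0.99469836 -0.10283565] yaw -174.0975167056533 ends [0.6108295  0.00084438] [ 0.53828052 -0.00665601] mean [ 0.57900795 -0.00244545]Traceback (most recent call last):
  File "<stdin>", line 6, in <module>
ValueError: attempt to get argmax of an empty sequence
```

Run:
```python
from h import *
d=np.load('pics/top0.npz');f,K,M=d['f'],d['K'],d['M']
g=f.max(2)
for nm,(x0,y0,x1,y1) in dict(tabL=(226,232,268,247),tabR=(298,219,338,234)).items():
    print(nm, g[y0:y1,x0:x1].min())
    m=(g[y0:y1,x0:x1]<105).astype(np.uint8); n,l,st,c=cv2.connectedComponentsWithStats(m)
    i=1+st[1:,4].argmax(); v,u=np.where(l==i); p=np.c_[u+x0,v+y0].astype(np.float32)
    W=np.array([ray(K,M,*q,0.1)[:2] for q in p]); ctr=W.mean(0)
    e=np.linalg.svd(W-ctr)[2][0]; t=(W-ctr)@e; print(len(p),p.min(0),p.max(0),'  axis',e,'yaw',np.degrees(np.arctan2(e[1],e[0])),'ends',ctr+e*t.min(),ctr+e*t.max(), 'mean',ctr)
big=cv2.resize(f[115:270,190:365],None,fx=4,fy=4,interpolation=cv2.INTER_CUBIC);cv2.imwrite('pics/crop0.png',big)
```

```text
tabL 96
4 [256. 236.] [259. 236.]   axis [-0.01658193 -0.99986251] yaw -90.95011824483072 ends [0.4986834  0.04535508] [0.49857105 0.03858043] mean [0.49862722 0.04196776]
tabR 79
9 [302. 226.] [305. 229.]   axis [-0.79680498  0.60423656] yaw 142.82607452803558 ends [ 0.52050932 -0.06433548] [ 0.5129424  -0.05859729] mean [ 0.5164358  -0.06124643]
```

View pics/crop0.png

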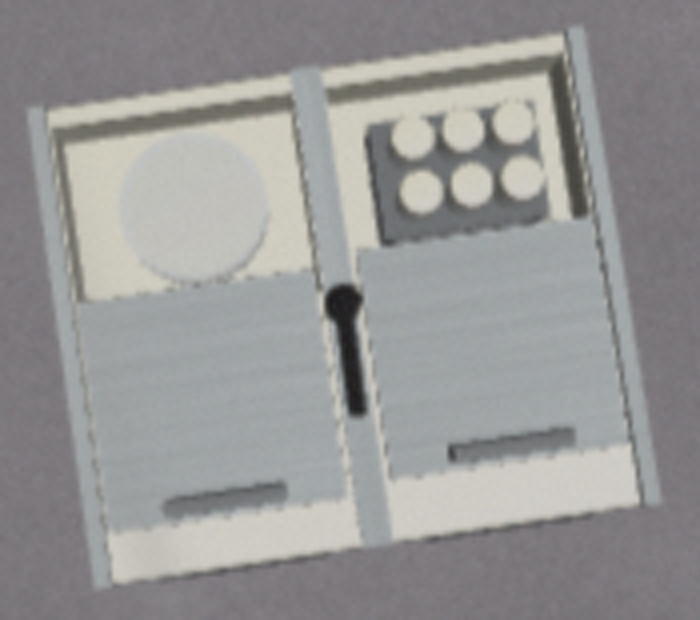

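The crop shows the left tab from (163,505) to (287,490), the hub at (343,302) and the rails' outer corners. Everything is as described.

Run:
```python
from h import *
d=np.load('pics/top0.npz');K,M=d['K'],d['M']
P=lambda a,z: ray(K,M,190+(a[0]+.5)/4-.5,115+(a[1]+.5)/4-.5,z)[:2]
tl,bl,tr,br=[P(a,.08) for a in((28,108),(95,588),(583,28),(661,503))]
yaw=[np.degrees(np.arctan2(*(v[::-1]))) for v in (tl-bl,tr-br)]+[np.degrees(np.arctan2(-(v)[0],v[1])) for v in(tl-tr,bl-br)]
print('yaws',yaw,'sizes',np.linalg.norm(tl-bl),np.linalg.norm(tr-br),np.linalg.norm(tl-tr),np.linalg.norm(bl-br))
y=np.radians(np.mean(yaw)); C=np.array([[np.cos(y),-np.sin(y)],[np.sin(y),np.cos(y)]])
hub=P((343,302),.107);ctr=(tl+bl+tr+br)/4
print('hub',hub,'corner centre in hub frame',C.T@(ctr-hub))
tL=(P((163,505),.1)+P((287,490),.1))/2; tR=(P((450,452),.1)+P((575,437),.1))/2
print('tabL',tL,C.T@(tL-hub),'tabR',tR,C.T@(tR-hub),'latch tip',C.T@(P((358,415),.107)-hub))
print('dish',C.T@(P((195,207),.057)-hub),'yaw',np.degrees(y))
```

```text
yaws [np.float64(7.478964289462024), np.float64(7.534481470303767), np.float64(7.354049355680288), np.float64(7.528913223118979)] sizes 0.28153485427454217 0.2805312814046792 0.32879591581897916 0.3290670823250922
hub [ 6.01320401e-01 -1.28801138e-04] corner centre in hub frame [ 0.00076601 -0.0005051 ]
tabL [0.49232122 0.06830694] [-0.09917111  0.08203269] tabR [ 0.51945369 -0.09470579] [-0.09347354 -0.08312438] latch tip [-0.06426039  0.00117085]
dish [0.072823   0.07626781] yaw 7.474102084641265
```

step_arm:
  moves: [0.066, -0.075, 0, 0.045, 1, 0.132, -0.15, 0, 0.045, 1, 0.2, -0.224, 0, 0.045, 1, 0.265, -0.3, 0, 0.045, 1, 0.33, -0.37, 0, 0.045, 1]
  force: 30

```text
clock: 0.6
position: [0.2642, -0.3288, 0.2171]
ee_rot: [-0.0, 0.998, 0.065, -0.0]
contact_force: [1.1, 0.7, -0.0]
width: 0.0124
```

```bash
cat >> h.py <<'E'
Y=np.radians(7.47);O=np.array([.6015,-.0005]);C=np.array([[np.cos(Y),-np.sin(Y)],[np.sin(Y),np.cos(Y)]])
def go(x,y,z):
    "shift to chamber point (TCP), in tool units"
    s=manip.get_state(); w=np.r_[O+C@[x,y],z]; c=C.T@(s['position'][:2]-O)
    tx=rot(s['ee_rot']).as_matrix()
    print('t',round(s['clock'],2),'chamber',np.round(c,4),'z',round(s['position'][2],4),'yaw',np.degrees(np.arctan2(tx[1,0],tx[0,0])),'F',np.round(s['contact_force'],1),'w',round(s['width'],3),'shift',np.round(totool(s,w-s['position']),4))
E
python3 -c "
from h import *
go(-.14,.083,.2)"
```

```text
t 0.6 chamber [-0.3771 -0.2816] z 0.2171 yaw 7.480994751351404 F [ 1.1  0.7 -0. ] w 0.012 shift [ 0.4744 -0.7292  0.0349]
```

step_arm:
  moves: [0.05, -0.08, 0, 0, 1, 0.1, -0.16, 0, 0, 1, 0.16, -0.24, 0, 0, 1, 0.21, -0.32, 0, 0, 1, 0.26, -0.4, 0, 0, 1]

```text
clock: 1.1
position: [0.3669, -0.1139, 0.2174]
ee_rot: [0.0, 0.998, 0.066, 0.0]
contact_force: [1.0, -1.1, 0.4]
width: -0.0001
```

```bash
python3 -c "
from h import *
go(-.14,.083,.17)"
```

```text
t 1.1 chamber [-0.2474 -0.082 ] z 0.2174 yaw 7.513815082370477 F [ 1.  -1.1  0.4] w -0.0 shift [ 0.215  -0.3298  0.0948]
```

step_arm:
  moves: [0.05, -0.08, 0.02, 0, 1, 0.1, -0.16, 0.04, 0, 1, 0.16, -0.24, 0.06, 0, 1, 0.21, -0.32, 0.08, 0, 1, 0.213, -0.33, 0.095, 0, 1]

```text
clock: 1.6
position: [0.4522, 0.0662, 0.1691]
ee_rot: [-0.001, 0.998, 0.068, 0.0]
contact_force: [-0.4, -0.5, 0.1]
width: 0.0002
```

```bash
python3 -c "
from h import *
go(-.14,.083,.104)
f,K,M=cam('wrist');cv2.imwrite('pics/w1.png',f)
f,K,M=cam('side');cv2.imwrite('pics/s1.png',cv2.resize(f[100:330,120:380],None,fx=2.5,fy=2.5))
go(-.14,.083,.104)"
```

```text
t 1.6 chamber [-0.1393  0.0856] z 0.1691 yaw 7.848724006911515 F [-0.4 -0.5  0.1] w 0.0 shift [-0.0015  0.0054  0.1301]
t 1.7 chamber [-0.1426  0.0826] z 0.1685 yaw 7.727694910777699 F [-0.4 -0.3 -0.7] w -0.0 shift [ 0.0057 -0.0008  0.1289]
```

View pics/w1.png

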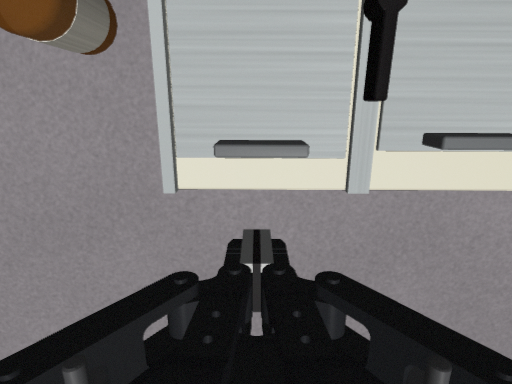

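The wrist view shows the closed fingers (257,245) lined up with the left tab (261,149). I'll go part of the way down and check the fingertip height from the side.

step_arm:
  moves: [0, 0, 0.05, 0, 1, 0.003, 0, 0.09, 0, 1, 0.005, 0, 0.1, 0, 1, 0.005, 0, 0.1, 0, 1]

```text
clock: 2.1
position: [0.4524, 0.0608, 0.1198]
ee_rot: [0.0, 0.998, 0.065, -0.001]
contact_force: [-0.4, -0.4, 0.1]
width: -0.0
```

```bash
python3 -c "
from h import *
f,K,M=cam('side')
go(-.09,.083,.104)
s=manip.get_state()
u=[]
for dz in (.0,.014,.027):
    p=s['position']-[0,0,dz]; q=proj(K,M,p); u.append(np.round(q,1))
print(u)
a,b=np.int32(u[1])
x0,y0=a-50,b-40
cv2.imwrite('pics/s2.png',cv2.resize(f[y0:y0+75,x0:x0+100],None,fx=8,fy=8,interpolation=cv2.INTER_CUBIC));print([(q-[x0,y0])*8 for q in u])"
```

```text
t 2.15 chamber [-0.1391  0.0802] z 0.1205 yaw 7.438978607299118 F [-0.6  0.1  1.1] w 0.0 shift [ 0.0981 -0.0056  0.0331]
[array([185.9, 175.2]), array([186.4, 179.6]), array([186.9, 183.6])]
[array([399.2, 289.6]), array([403.2, 324.8]), array([407.2, 356.8])]
```

View pics/s2.png

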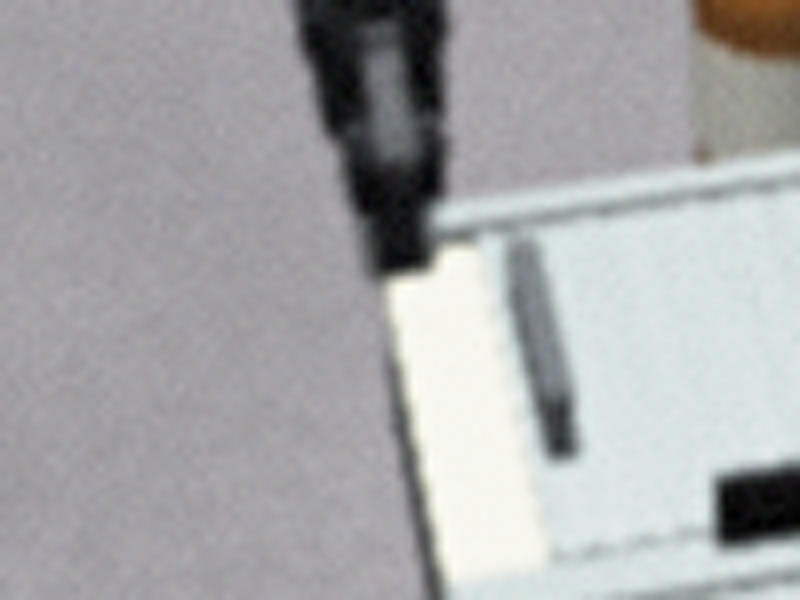

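```bash
python3 -c "
from h import *
d=np.load('pics/side0.npz');K,M=d['K'],d['M']
for n,p in dict(tabnear_top=(-.099,.048,.105),tabnear_bot=(-.099,.048,.077),tabfar_top=(-.099,.118,.105),railfrontL=(-.14,.165,.08),railfrontLin=(-.14,.153,.08),latchtip_top=(-.065,0,.107),latchtip_bot=(-.065,0,.083),deckfrontR=(-.14,.0,.078),tip=(-.139,.0802,.1065)).items():
    w=np.r_[O+C@p[:2],p[2]]; print(n,np.round((proj(K,M,w)-[136,139]+.5)*8))
"
```

```text
tabnear_top [563. 387.]
tabnear_bot [569. 455.]
tabfar_top [524. 228.]
railfrontL [376. 209.]
railfrontLin [381. 234.]
latchtip_top [713. 480.]
latchtip_bot [715. 539.]
deckfrontR [452. 596.]
tip [408. 329.]
```

```bash
python3 -c "
from h import *
d=get_image('wrist');f=d['frame'];T=np.linalg.inv(np.array(d['T_tool_cam']));K=np.array([[d['fx'],0,d['cx']],[0,d['fy'],d['cy']],[0,0,1]])
for p in [(0,0,0),(0,0,.014),(0,0,-.013),(.011,0,.014),(.011,0,-.01),(-.011,0,.014),(-.011,0,-.01)]: print(p,np.round(proj(K,T,p)))
print(np.linalg.inv(T)[:3,3])
s=manip.get_state();Tw=np.eye(4);Tw[:3,:3]=rot(s['ee_rot']).as_matrix();Tw[:3,3]=s['position'];M=np.linalg.inv(Tw@np.linalg.inv(T))
for p in [(-.104,.118,.105),(-.104,.048,.105)]: print('tab',np.round(proj(K,M,np.r_[O+C@p[:2],p[2]])))
go(0,0,.1)
cv2.imwrite('pics/w3.png',cv2.resize(f[130:320,160:360],None,fx=3,fy=3))"
```

```text
(0, 0, 0) [258. 236.]
(0, 0, 0.014) [258. 226.]
(0, 0, -0.013) [258. 246.]
(0.011, 0, 0.014) [258. 209.]
(0.011, 0, -0.01) [258. 224.]
(-0.011, 0, 0.014) [258. 243.]
(-0.011, 0, -0.01) [258. 262.]
[ 0.07080583 -0.00091908 -0.15677819]
tab [193. 169.]
tab [314. 169.]
t 2.2 chamber [-0.1386  0.0804] z 0.1209 yaw 7.453642018350104 F [-0.2  0.   0.6] w 0.0 shift [0.2771 0.1606 0.0423]
```

View pics/w3.png

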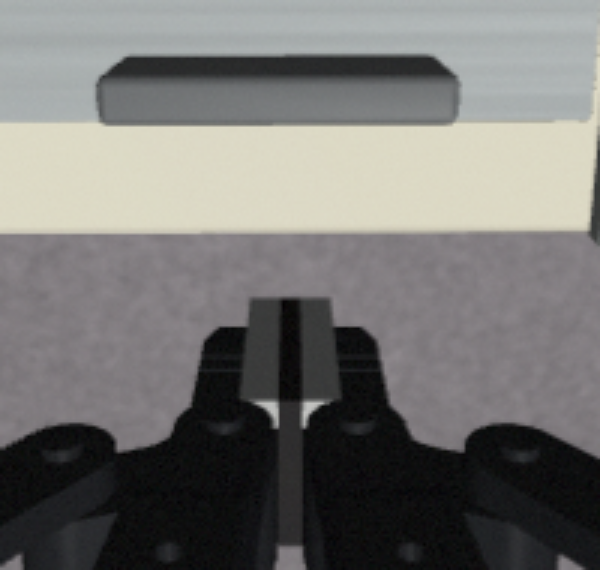

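The wrist view shows the tab's top face where predicted. The fingertip edge, at row 229, suggests the tip sits higher than the stated 14 mm ahead of TCP, and the side view says the same. I'll descend a little more over the deck and measure the tip.

step_arm:
  moves: [0.005, -0.006, 0.02, 0, 1, 0.005, -0.006, 0.046, 0, 1, 0.005, -0.006, 0.046, 0, 1]

```text
clock: 2.5
position: [0.4542, 0.0654, 0.096]
ee_rot: [-0.0, 0.998, 0.066, -0.001]
contact_force: [-0.5, -0.4, -0.7]
width: 0.0004
```

```bash
python3 -c "
from h import *
f,K,M=cam('side'); go(-.09,.083,.104)
s=manip.get_state(); p=s['position']
for dz in (-.03,-.015,0,.014): print(dz,np.round(proj(K,M,p-[0,0,dz]),1))
u,v=np.int32(proj(K,M,p)); g=f.max(2)
for r in range(v-14,v+10): print(r,g[r,u-8:u+9])
"
```

```text
t 2.55 chamber [-0.137   0.0844] z 0.0966 yaw 7.533689269722051 F [ 0.  -0.5 -0.7] w -0.0 shift [ 0.094   0.0029 -0.0149]
-0.03 [186.3 171.9]
-0.015 [186.9 176.7]
0 [187.5 181.3]
0.014 [188.  185.6]
167 [157 115  57  33  26  27  38  51  50  48  38  28  13  27  75 134 157]
168 [169 135  82  35  20  19  28  33  34  33  25  23   9  25  75 123 160]
169 [169 148  99  35  18  20  21  23  28  30  31  11  20  59 119 166 192]
170 [166 153  97  43  12  13  15  22  24  24  20  26  61 136 204 232 232]
171 [165 158 112  63  25  21  15  22  24  17  27  52 118 199 246 247 243]
172 [164 160 134  87  53  33  20  22  17  23  31  69 149 229 250 249 243]
173 [168 167 150 111  78  48  32  28  25  25  30  64 149 229 248 248 243]
174 [164 166 154 127  96  63  36  25  20  19  24  66 136 220 248 248 244]
175 [165 167 156 133  96  67  32  24  23  18  26  60 131 213 245 249 247]
176 [163 162 155 134 101  69  36  24  25  29  23  58 125 208 247 247 247]
177 [165 162 159 137 101  74  39  18  27  26  14  54 125 203 245 249 247]
178 [163 166 161 147 120  84  48  30  39  43  49  71 146 219 243 248 247]
179 [167 166 
[... 174 characters left out ...]
0 248 250 247 248 247 247 246 247]
182 [164 166 166 169 162 155 183 242 248 249 249 247 247 248 246 247 247]
183 [167 167 171 168 159 141 171 234 247 247 247 246 247 245 247 246 246]
184 [161 168 171 169 160 131 143 216 246 249 246 248 246 246 247 245 245]
185 [157 169 173 170 158 130 117 193 243 249 247 247 247 246 247 246 246]
186 [168 166 174 167 166 135 114 180 243 249 247 246 247 247 247 247 246]
187 [169 171 170 173 169 143 110 180 243 251 247 246 246 247 246 245 247]
188 [170 171 170 175 174 148 111 157 236 248 249 246 247 246 246 246 247]
189 [171 174 169 170 175 151 111 134 216 247 248 247 247 247 246 247 246]
190 [171 174 172 173 174 157 104 114 194 245 246 246 247 248 246 245 248]
```

Both cameras put the visible tip about 20–25 mm short of the stated position. I'll settle it with a gentle touch-off on the front deck (z = 70 mm).

step_arm:
  moves: [0, 0, 0.01, 0, 1, 0, 0, 0.018, 0, 1, 0, 0, 0.022, 0, 1, 0, 0, 0.026, 0, 1, 0, 0, 0.026, 0, 1]

```text
clock: 3.05
position: [0.455, 0.0653, 0.0838]
ee_rot: [0.0, 0.998, 0.066, -0.0]
contact_force: [0.1, -0.3, -0.3]
width: -0.0001
```

```bash
python3 -c "
from h import *
go(-.09,.083,.104)"
```

```text
t 3.05 chamber [-0.1367  0.0843] z 0.0838 yaw 7.528576043657228 F [ 0.1 -0.3 -0.3] w -0.0 shift [ 0.0933  0.0027 -0.0404]
```

step_arm:
  moves: [0, 0, 0.004, 0, 1, 0, 0, 0.008, 0, 1, 0, 0, 0.008, 0, 1]

```text
clock: 3.35
position: [0.4549, 0.0653, 0.0797]
ee_rot: [0.0, 0.998, 0.066, -0.0]
contact_force: [-0.4, 0.3, 0.3]
width: -0.0001
```

step_arm:
  moves: [0, 0, 0.004, 0, 1, 0, 0, 0.008, 0, 1, 0, 0, 0.008, 0, 1]

```text
clock: 3.65
position: [0.4549, 0.0653, 0.0757]
ee_rot: [0.0, 0.998, 0.066, -0.0]
contact_force: [-0.6, 0.4, -0.2]
width: -0.0004
```

```bash
python3 -c "
from h import *
f,K,M=cam('side'); go(-.09,.083,.104)
p=manip.get_state()['position']
u,v=proj(K,M,p); g=f.max(2).astype(int); cols=g[int(v)-20:int(v)+14,int(u)-1:int(u)+3].mean(1)
r=[int(v)-20+i for i,c in enumerate(cols) if c<130][-1]+.5; print('end row',r,[int(c) for c in cols])
for dy in (0,-.0065,-.015):
  zz=np.linspace(.05,.12,71); vs=np.array([proj(K,M,[p[0],p[1]+dy,z])[1] for z in zz]); print(dy,'tip z',np.interp(-r,-vs,zz))
f=get_image('wrist')['frame']; cv2.imwrite('pics/w4.png',cv2.resize(f[100:320,130:390],None,fx=2.5,fy=2.5))
"
```

```text
t 3.7 chamber [-0.1367  0.0843] z 0.0758 yaw 7.529568438286749 F [ 0.9 -0.3  0.7] w 0.0 shift [ 0.0934  0.0027 -0.0564]
end row 185.5 [111, 113, 113, 110, 109, 100, 76, 50, 34, 26, 22, 19, 23, 25, 23, 25, 20, 31, 101, 195, 241, 245, 240, 233, 231, 229, 224, 211, 200, 194, 191, 184, 173, 164]
0 tip z 0.08293662375710197
-0.0065 tip z 0.08925575413673734
-0.015 tip z 0.09751931178588912
```

View pics/w4.png

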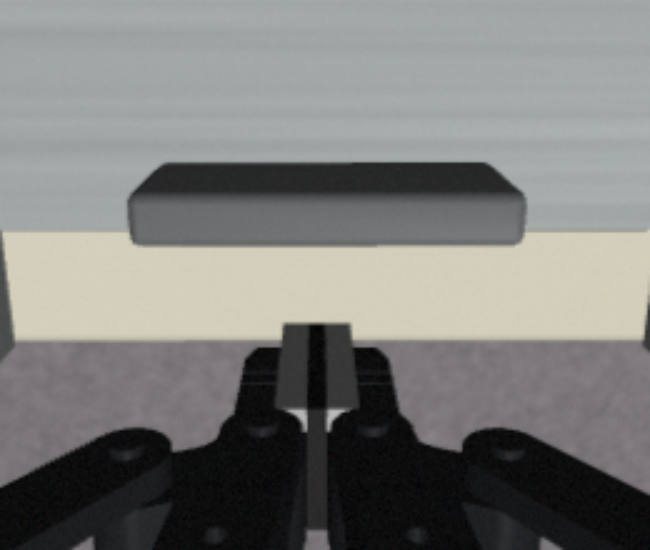

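The fingertip is actually at z ≈ 0.089, about 13 mm above TCP, which suits pushing the tab (77–105 mm). It is centred on the tab, so I'll start pushing.

step_arm:
  moves: [0.03, 0, 0, 0, 1, 0.055, 0, 0, 0, 1, 0.08, 0, 0, 0, 1, 0.105, 0, 0, 0, 1, 0.13, 0, 0, 0, 1]

```text
clock: 4.25
position: [0.5203, 0.074, 0.0759]
ee_rot: [-0.0, 0.998, 0.066, -0.0]
contact_force: [-2.4, 0.2, 3.4]
width: 0.0
```

```bash
python3 -c "
from h import *
go(-.002,.083,.0757)
d=get_image('wrist');f=d['frame']; cv2.imwrite('pics/w5.png',f)"
```

```text
t 4.25 chamber [-0.0708  0.0845] z 0.0759 yaw 7.531877078229346 F [-2.4  0.2  3.4] w 0.0 shift [0.1376 0.0031 0.0003]
```

View pics/w5.png

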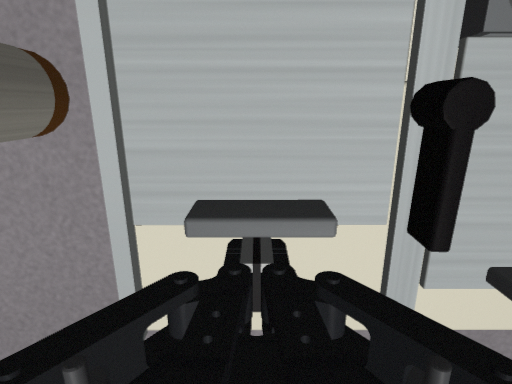

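The fingers are against the tab and the cover is sliding. The latch still points forward. I'll continue to near the stop.

step_arm:
  moves: [0.025, 0.001, 0, 0, 1, 0.05, 0.002, 0, 0, 1, 0.075, 0.003, 0, 0, 1, 0.1, 0.003, 0, 0, 1, 0.12, 0.003, 0, 0, 1]

```text
clock: 4.8
position: [0.5805, 0.0805, 0.0757]
ee_rot: [-0.0, 0.998, 0.066, 0.0]
contact_force: [-2.1, 1.9, -0.7]
width: -0.0001
```

step_arm:
  moves: [0.006, 0, 0, 0, 1, 0.012, 0, 0, 0, 1, 0.016, 0, 0, 0, 1, 0.016, 0, 0, 0, 1]

```text
clock: 5.2
position: [0.5875, 0.081, 0.076]
ee_rot: [0.0, 0.998, 0.066, 0.0]
contact_force: [-1.3, -0.2, -1.0]
width: -0.0001
```

step_arm:
  moves: [0.002, 0, 0, 0, 1, 0.004, 0, 0, 0, 1, 0.004, 0, 0, 0, 1]

```text
clock: 5.5
position: [0.5885, 0.0812, 0.076]
ee_rot: [0.0, 0.998, 0.066, -0.001]
contact_force: [-3.6, -1.4, 1.3]
width: -0.0
```

```bash
python3 -c "
from h import *
go(0,.083,.0757)"
```

```text
t 5.5 chamber [-0.0023  0.0827] z 0.076 yaw 7.535142969401982 F [-3.6 -1.4  1.3] w -0.0 shift [ 0.0046 -0.0007  0.0006]
```

step_arm:
  moves: [0.003, 0, 0, 0, 1, 0.006, 0, 0, 0, 1, 0.006, 0, 0, 0, 1]

```text
clock: 5.8
position: [0.5884, 0.0812, 0.076]
ee_rot: [0.001, 0.998, 0.066, -0.004]
contact_force: [-9.5, -3.1, 5.1]
width: 0.0002
```

step_arm:
  moves: [0.003, 0, 0, 0, 1, 0.006, 0, 0, 0, 1, 0.006, 0, 0, 0, 1]

```text
clock: 6.1
position: [0.5883, 0.0812, 0.0761]
ee_rot: [0.001, 0.998, 0.066, -0.007]
contact_force: [-15.0, -3.3, 11.5]
width: 0.0001
```

Force is rising with no travel, so the cover is against its end stop. I'll back off, lift, and cross over to the right side of the latch.

step_arm:
  moves: [-0.03, 0, 0, 0, 1, -0.08, 0, 0, 0, 1, -0.1, 0, -0.06, 0, 1, -0.1, 0, -0.14, 0, 1, -0.1, 0, -0.15, 0, 1]

```text
clock: 6.6
position: [0.5503, 0.0759, 0.1565]
ee_rot: [0.0, 0.998, 0.066, 0.007]
contact_force: [0.2, 0.4, 1.4]
width: -0.0002
```

```bash
python3 -c "
from h import *
go(-.048,-.035,.15)"
```

```text
t 6.6 chamber [-0.0408  0.0824] z 0.1565 yaw 7.5230881507782685 F [0.2 0.4 1.4] w -0.0 shift [-0.0147  0.2347  0.0131]
```

step_arm:
  moves: [-0.01, 0.08, 0, 0, 1, -0.014, 0.16, 0, 0, 1, -0.014, 0.22, 0, 0, 1, -0.014, 0.235, 0, 0, 1, -0.014, 0.235, 0, 0, 1]

```text
clock: 7.1
position: [0.555, -0.0426, 0.1509]
ee_rot: [0.0, 0.998, 0.065, 0.001]
contact_force: [0.4, 0.5, -1.5]
width: -0.0001
```

```bash
python3 -c "
from h import *
f,K,M=cam('top'); cv2.imwrite('pics/t6.png',cv2.resize(f[115:270,190:365],None,fx=3,fy=3,interpolation=cv2.INTER_CUBIC))
d=get_image('wrist');f2=d['frame']; cv2.imwrite('pics/w6.png',f2)
go(-.048,-.035,.082)"
```

```text
t 7.2 chamber [-0.0521 -0.0338] z 0.1509 yaw 7.527702590537902 F [ 0.7 -0.   0.1] w -0.0 shift [0.0082 0.0024 0.1377]
```

View pics/w6.png

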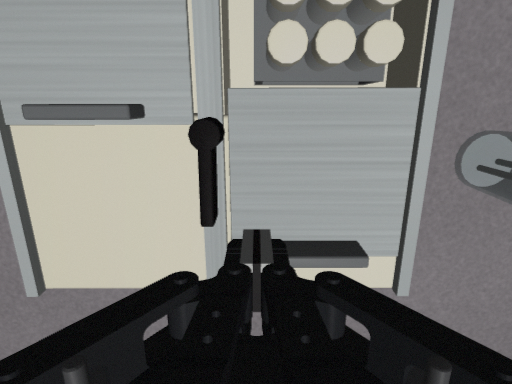

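The cover is shut (tab at (80,110), level with the hub), the latch still points forward, and the finger is just to its right. I'll descend beside it.

step_arm:
  moves: [0.015, 0, 0.04, 0, 1, 0.02, 0.002, 0.1, 0, 1, 0.02, 0.002, 0.13, 0, 1, 0.02, 0.002, 0.14, 0, 1, 0.02, 0.002, 0.14, 0, 1]

```text
clock: 7.7
position: [0.5637, -0.0401, 0.0805]
ee_rot: [-0.0, 0.998, 0.066, -0.001]
contact_force: [0.4, -0.3, -0.1]
width: -0.0001
```

```bash
python3 -c "
from h import *
go(-.042,-.022,.08)
for th in (0,20,40,60,75,90):
  t=np.radians(th); h=11*np.sin(t)+8*np.cos(t)+5; r=42
  print(th, np.round(r*np.array([-np.cos(t),np.sin(t)])-h*np.array([np.sin(t),np.cos(t)]),0))"
```

```text
t 7.7 chamber [-0.0426 -0.0343] z 0.0805 yaw 7.611694413206139 F [ 0.4 -0.3 -0.1] w -0.0 shift [ 0.0013 -0.0247  0.0009]
0 [-42. -13.]
20 [-45.  -1.]
40 [-44.  13.]
60 [-37.  27.]
75 [-28.  36.]
90 [-16.  42.]
```

step_arm:
  moves: [0, -0.043, 0, 0, 1, -0.005, -0.067, 0, 0, 1, -0.003, -0.095, 0, 0, 1, 0.011, -0.123, 0, 0, 1, 0.02, -0.133, 0, 0, 1]

```text
clock: 8.2
position: [0.5653, 0.0276, 0.0814]
ee_rot: [-0.0, 0.998, 0.066, 0.0]
contact_force: [-0.5, -1.1, 0.6]
width: 0.0003
```

```bash
python3 -c "
from h import *
d=get_image('wrist');f2=d['frame']; cv2.imwrite('pics/w7.png',f2)
go(-.016,.042,.08)"
```

```text
t 8.25 chamber [-0.0313  0.0329] z 0.0812 yaw 7.603075195800196 F [-0.5  1.5  0. ] w -0.0 shift [ 0.0306 -0.0181  0.0025]
```

View pics/w7.png

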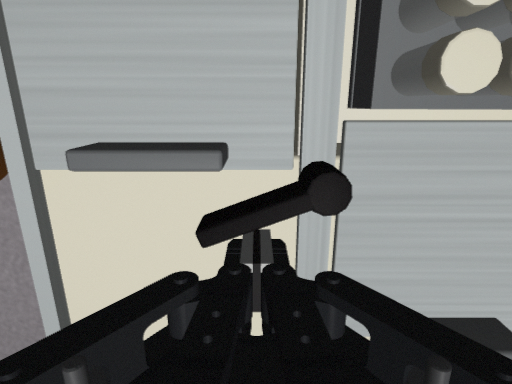

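The latch has come round about 65° to the left, with the finger behind it. I'll continue to the stop.

step_arm:
  moves: [0.01, -0.009, 0, 0, 1, 0.02, -0.016, 0, 0, 1, 0.028, -0.018, 0, 0, 1, 0.034, -0.018, 0, 0, 1, 0.034, -0.018, 0, 0, 1]

```text
clock: 8.75
position: [0.5793, 0.0372, 0.0806]
ee_rot: [-0.0, 0.998, 0.066, -0.002]
contact_force: [-4.7, 0.3, 1.7]
width: 0.0004
```

step_arm:
  moves: [0.003, 0, 0, 0, 1, 0.006, 0, 0, 0, 1, 0.006, 0, 0, 0, 1]

```text
clock: 9.05
position: [0.5793, 0.0373, 0.0806]
ee_rot: [-0.0, 0.998, 0.066, -0.005]
contact_force: [-9.4, -0.5, 5.8]
width: 0.0003
```

```bash
python3 -c "
from h import *
go(-.016,.042,.08)"
```

```text
t 9.05 chamber [-0.0171  0.0404] z 0.0806 yaw 7.522934046934043 F [-9.4 -0.5  5.8] w 0.0 shift [ 0.0022 -0.0033  0.0011]
```

The latch is at its stop: 9 N with no travel, TCP x = −17 mm as expected. I'll back off, lift clear and check.

step_arm:
  moves: [-0.03, 0, 0, 0, 1, -0.08, 0, 0, 0, 1, -0.09, 0, -0.06, 0, 1, -0.1, 0, -0.14, 0, 1, -0.14, 0, -0.2, 0, 1]

```text
clock: 9.55
position: [0.5175, 0.0282, 0.1832]
ee_rot: [0.0, 0.998, 0.065, 0.003]
contact_force: [-0.2, 0.5, 0.2]
width: 0.0
```

step_arm:
  moves: [-0.06, 0, -0.04, 0, 1, -0.14, 0, -0.06, 0, 1, -0.2, 0, -0.06, 0, 1, -0.24, 0, -0.06, 0, 1, -0.24, 0, -0.06, 0, 1]

```text
clock: 10.05
position: [0.3937, 0.0126, 0.2114]
ee_rot: [-0.0, 0.998, 0.065, 0.001]
contact_force: [0.8, -0.1, 0.6]
width: -0.0002
```

```bash
python3 -c "
from h import *
f,K,M=cam('top'); g=f[115:270,190:365]; cv2.imwrite('pics/t8.png',cv2.resize(g,None,fx=4,fy=4,interpolation=cv2.INTER_CUBIC))
go(-.016,.042,.08)"
```

```text
t 10.1 chamber [-0.2023  0.0397] z 0.2116 yaw 7.476034035178868 F [-0.4  0.2  0.1] w -0.0 shift [ 0.3718 -0.0047  0.2643]
```

View pics/t8.png

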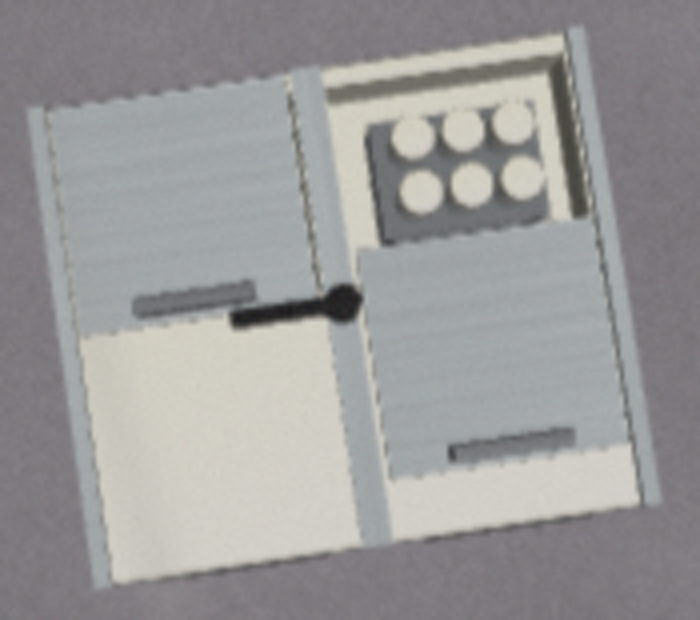

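The view shows the left cover shut, with the latch running from (343,302) to (232,320) across in front of its tab (194,299). The right cover and rack are unchanged. I'll do a quick numeric check and then hand in.

```bash
python3 -c "
from h import *
d=np.load('pics/top0.npz');K,M=d['K'],d['M']
P=lambda a,z: C.T@(ray(K,M,190+(a[0]+.5)/4-.5,115+(a[1]+.5)/4-.5,z)[:2]-O)
h,t=P((343,302),.107),P((232,320),.107);v=t-h
print('tab',P((194,299),.1),'latch rad',np.arctan2(v[1],-v[0]))
job.sign_off()"
```

```text
tab [0.01450006 0.08364658] latch rad 1.5565669466993808
the job is handed in; nothing more can be done
```

I pushed the left cover, the one over the petri dishes, shut to its end stop. I then pushed the latch round to the left until it lay across in front of the cover's tab. The job is handed in, about 10 s into the 45 s allowed.

**Final checks, from the top view after the arm was withdrawn:**
- **Cover:** the tab is at chamber x ≈ 14.5 mm, y ≈ 84 mm, against 15 and 83 mm when shut. At the stop the push force rose to 15 N with no further travel.
- **Latch:** it is at about 1.56 rad. At the stop the push force rose to about 9 N with no further travel.
- **Other items:** the right cover and the vial rack are where they were. The dishes are now under the shut cover, and nothing touched them. I did not measure the bottle and beaker again at the end; the arm's path stayed clear of them.
- **Arm:** the gripper is clear of everything.

**One disagreement:** the shut fingertips sat about 27 mm higher than the interface text says, roughly 13 mm behind the TCP instead of 14 mm ahead. Both cameras showed this. In a slow descent over the deck the fingers also went 8 mm past the expected contact height without touching. I set the pushing heights from the measured value.

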